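# Set the cutting gauge to the next length

## Task

The length stop of the cutting gauge has to go one hole farther from the cutting guide, but a small tool tray hangs on the tube in its way. Lift the tray by its wooden handle up and off the tube and stand it upright near the middle of the empty round plaster bat, without dropping it; then pull up the stop's spring-loaded knob, slide the stop to the next hole towards the tray's end of the tube and let the pin go fully home in that hole. Finish while still holding the knob, with the pin home, and leave the other things on the table where they are.

Things in the scene. Friction and masses are not known exactly. Their poses are not given: they have to be found in the camera images.
- gauge: cutting gauge, fixed: board 145 x 340 x 18 mm, square aluminium tube (20 wide, 30 high, top 105 mm above table) along its back. Origin: centre of board's underside; x across the board to the tube (centre line x = +55 mm), y along the tube to the cutting guide (slotted wooden uprights 58 mm high at y = 130 to 154), z up. 11 mm holes in tube top at y = 95, 45 (stop's first), -5, -55, -105 mm
- next_hole (a point): mouth of the hole the stop must go to, in the top of the tube, 50 mm along gauge -y from the hole where the pin starts
- length_stop (a joint): travel of the length stop along the tube, m: 0 in its first hole, growing away from the cutting guide (gauge -y), 0.050 in the next hole; range -0.052 to 0.152; slides with about 2 N once the pin is out. Dark steel saddle, 50 mm along the tube, 43 mm across, its top 11 mm above the tube, with an aluminium arm reaching 115 mm forward over the board
- lock_plunger (a joint): lift of the spring plunger in the stop, m: 0 = pin fully home in a hole, 0.015 = fully pulled up. The pin (8 mm, round-ended) reaches 9 mm into the tube, so the stop is free only above 0.009; the spring pulls it down with 6 N at 0 and 10 N at 0.015
- knob_center (a point): centre of the black ribbed knob of the plunger: diameter 26 mm, 25 mm high, upright axis, 50 mm above the tube's top when the pin is home; below it a stem 11 mm and a bush 18 to 21 mm thick, whose top lies 21 mm below this point; the stop's flat top is 39 mm below it
- knob: the same knob; its origin lies on the plunger's axis at the height of the tube's top when the pin is home
- tray_handle (a point): centre of the handle of the tool tray: round wooden bar 14 mm thick and 84 mm long along the tray's y axis, between two upright ears. The handle is 98 mm above the tray's underside and 52 mm above its rim; the tray's axes: x towards its hook side (when hung, along gauge x), z up
- tray_base (a point): centre of the underside of the tool tray: grey sheet metal, 60 x 90 x 46 mm (x, y, z), about 0.26 kg, a stamp fixed in it. On its +x side a hook 46 mm wide passes over the tube and 16 mm down behind it with 2 mm play: lift straight up at least 20 mm. It hangs over the board, on the stop's side away from the cutting guide, leaning a few degrees
- tool_tray: the same tray; origin at the centre of its underside
- bat: round flat plaster bat, 204 mm across and 15 mm thick, lying alone on the table to the right of the gauge (others lie in a stack with shell dishes farther right); origin at the centre of its underside
- shell_dish: bystander: shell-shaped clay dish, 78 x 108 x 42 mm, left of the gauge
- stamp: bystander: turned wooden stamp 54 mm high, standing by the press
- slip_bottle: bystander: white bottle with red nozzle, 137 mm high, at the left
- clay_lump: bystander: rounded clay lump 66 x 88 x 43 mm behind the gauge
- water_cup: bystander: pale open cup 69 mm wide, 64 mm high, behind the gauge
- black_lid_jar: bystander: blue jar with black lid, 56 mm wide, 70 mm high, right at the back
- white_lid_jar: bystander: blue jar with white lid, 56 mm wide, 70 mm high, in front of the wooden drawer chest

How it is judged (in metres and radians):
On the way, in this order (a step that is already met when the one before it is completed fails the run):
1. the tray stands on the bat, let go, while the stop is still locked in its first hole (horizontal distance between tray_base and bat below 0.06 m and z of tray_base in the frame of bat between 0.01 and 0.02 m and angle between tool_tray's own z axis and vertical below 0.1 rad and contact force between the fingers and tool_tray below 0.1 N and value of joint lock_plunger below 0.003 m and value of joint length_stop below 0.006 m), for 0.2 s.
2. the knob is pulled up by the fingers, the stop still at its first hole (value of joint lock_plunger above 0.006 m and value of joint length_stop below 0.02 m and contact force between the fingers and knob above 1 N), for 0.05 s.
At the end, for the whole second after the job is handed in: stop in the next hole (0.050 m within 4 mm), pin home (within 2.5 mm), fingers holding the knob (over 2 N); tray at rest on the bat, upright (within 0.1 rad), underside on its face, centre within 60 mm of the bat's centre; bat lying on the table (value of joint length_stop between 0.046 and 0.054 m and value of joint lock_plunger below 0.0025 m and contact force between the fingers and knob above 2 N and horizontal distance between tray_base and bat below 0.06 m and z of tray_base in the frame of bat between 0.01 and 0.02 m and angle between tool_tray's own z axis and vertical below 0.1 rad and linear speed of tool_tray below 0.02 m/s and height (world z) of bat below 0.01 m); the arm keeps its last pose, push and grip.
It fails at once if the tray falls (faster than 0.5 m/s while no finger touches it) (linear speed of tool_tray above 0.5 m/s and contact force between the fingers and tool_tray below 0.06 N).
It fails at once if a bystander is moved by more than 25 mm (distance of any of shell_dish, stamp, slip_bottle, clay_lump, water_cup, black_lid_jar, white_lid_jar from where it was at the start of the episode above 0.025 m).
It also fails if it takes over 51 s, if anything falls off the work surface, if the arm or the gripper's body presses on something with over 40 N, if the wrist force passes 120 N, or if a joint passes its speed limit or range.

## Robot

A 7-joint arm with a two-finger parallel gripper is mounted at the origin on a cart in front of the work surface, level with it; the furniture and walls round the work are solid. World frame = base frame: x ahead of the robot, y to its left, z up, the work surface at z = 0. Lengths are in mm, angles in degrees, forces in N, time in s.
With the tool pointing down it reaches from about 400 to 925 mm from the base axis. Payload 5.6 kg.
Tool frame: the origin (TCP) lies midway between the tips of the shut fingers; the grasp point (between the pads) lies 19 mm behind it; z points along the fingers, y is the line along which they close (so a half turn about z gives the same grasp; the last joint's range is limited). The gripper opens to 85 mm and grips with 20 to 120 N. Pads are 22 mm wide; open, the fingers measure 114 mm over their backs; the gripper's body (76 mm by 85 mm) begins 54 mm behind the grasp point. The pads swing forward as they close: fully open they stand 13 mm farther back than shut.
Start: joints at [-77.693, 26.786, -0.665, 91.828, 0.344, 61.387, -3.226], TCP at [165.761, 628.515, 231.29] pointing down, gripper open.
Joint ranges: [-144.91, 144.91], [-17.63, 115.5], [-89.93, 88.59], [15.96, 139.68], [-74.01, 254.01], [8.47, 105.57], [-167.45, 167.45]. Speed limits (degrees/s): [147.25, 147.25, 180, 180, 180, 180, 180].

## Interface

Orientations are given as a 3x3 rotation matrix whose columns are the frame's x, y, z axes.
In Python, from bench import ctrl gives the robot as it stands.
- The arm moves only by the shell command python3 -m creep 'ROWS' [OPENING] [FORCE]. ROWS is JSON, a list of rows, each an object of numbers: "x", "y", "z": the shift along the tool's x, y, z in mm; "spin": the turn about the tool's z in rad. In form: [{"x": .., "y": .., "z": .., "spin": ..}, ...]. A call has 1 to 10 rows; each row is the pose to reach, as a shift and turn from the pose commanded when the call began, along the tool's axes at that moment; what a row does not reach only later rows make up. A row lasts 1/12 s, in which the tool goes at most 41.7 mm and 7.16 degrees, less where a joint would pass 70% of its speed; a pose out of reach is approached as far as the arm can. A call with a gripper value outside its range is refused whole. OPENING is the finger opening in mm, from 0 to 85.4, set as the call begins (- or left out, the last holds). The fingers move at their own pace and stop on an object; FORCE is the grip in N (left out, the last holds). Time passes only in rows, so rows that repeat a pose let the fingers close. It gives the time, the measured TCP pose, the force, the opening and the grip force at its end, in the units of the state.
- ctrl.state(): the state, without advancing time (a new reading comes with each control period).
- ctrl.snapshot(name): name is "scene" or "top"; returns the picture (420x560x3 uint8, blue, green, red); there is no depth.
- ctrl.calibration(name): a dict with "camera_matrix" (3x3 intrinsics, pixels), "distortion" ([k1, k2, p1, p2, k3] as OpenCV has them; the pictures are not rectified), "rvec" (rotation vector, rad) and "tvec" (3), from world to camera coordinates, as OpenCV has them. Camera axes: x right, y down, z forward; pixel columns grow to the right and rows downward; lengths in mm; the calibration is good to about 2 mm. A picture is of the moment at which its call begins. calibration takes no time and is no camera call.
- ctrl.finish_job(): hands the job in; it is judged then, once.
The state is a dict: "clock": time; "joint_pos": joint angles; "dq": joint speeds; "joint_efforts": joint torques, N m; "tool_pos": TCP position; "tool_rot": TCP orientation; "force": force on the tool from outside, world axes, zero at the start; "torque": the same for the moment, N m; "grip_width": finger opening in mm; "gripper_force": force on a finger pad.
Only numpy, scipy, OpenCV 4.12 (cv2) and the standard library are available. Lean on these libraries where they do the work, as an engineer would, in place of code of your own. Each camera call takes 0.05 s, during which the arm holds its last target. There are 200 camera calls.

## Working session

There is one attempt and no reset: what is moved stays moved. The work goes in short steps, Python scripts to look and compute and a shell command to move; the robot and the scene stay as the last step left them, time stands still between calls to the robot, and variables do not carry over. Pictures are saved under pics/ and viewed, at most 10 in all, crops included, and the job is handed in when it is done.

```bash
mkdir -p pics; ls; python3 - <<'E'
from bench import ctrl
import cv2,numpy as np
np.set_printoptions(precision=3,suppress=True)
for n in("scene","top"):
    cv2.imwrite(f"pics/{n}0.png",ctrl.snapshot(n)); c=ctrl.calibration(n)
    print(n,{k:np.array(v).tolist() for k,v in c.items()})
s=ctrl.state();print({k:np.round(v,3).tolist() for k,v in s.items()})
E
```

```text
pics
scene {'camera_matrix': [[415.912395888771, 0.0, 274.17827975744177], [0.0, 415.912395888771, 211.35670022574664], [0.0, 0.0, 1.0]], 'distortion': [-0.02847289693255154, 0.0, 0.0, 0.0, 0.0], 'rvec': [1.923392193172415, -0.6478624034609283, 0.43109324556622197], 'tvec': [-470.8118831019004, 233.3153029738933, 865.984060289962]}
top {'camera_matrix': [[464.21486997648566, 0.0, 274.67568565567814], [0.0, 464.21486997648566, 209.8647433379056], [0.0, 0.0, 1.0]], 'distortion': [-0.11727484877938468, 0.0, 0.0, 0.0, 0.0], 'rvec': [2.235148673117292, -2.1724081611999453, 0.07131919480314726], 'tvec': [-46.561862072020915, 575.1161954340308, 1446.2131798316843]}
{'clock': 0.1, 'joint_pos': [-77.693, 26.832, -0.666, 91.876, 0.343, 61.386, -3.227], 'dq': [-0.08, -0.022, -0.038, -0.095, -0.047, -0.051, -0.166], 'joint_efforts': [0.001, -53.352, 0.021, -25.196, 0.011, 0.004, 0.0], 'tool_pos': [165.636, 628.02, 230.413], 'tool_rot': [[-0.967, 0.255, -0.0], [0.255, 0.967, -0.002], [-0.0, -0.002, -1.0]], 'force': [0.719, -0.3, -0.146], 'torque': [-0.011, 0.055, -0.047], 'gripper_force': 0.0, 'grip_width': 85.658}
```

View pics/scene0.png

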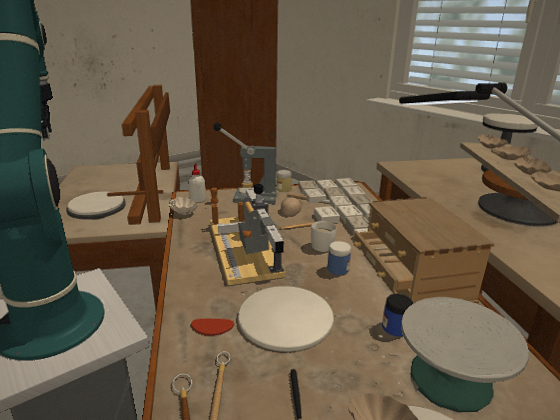

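View pics/top0.png

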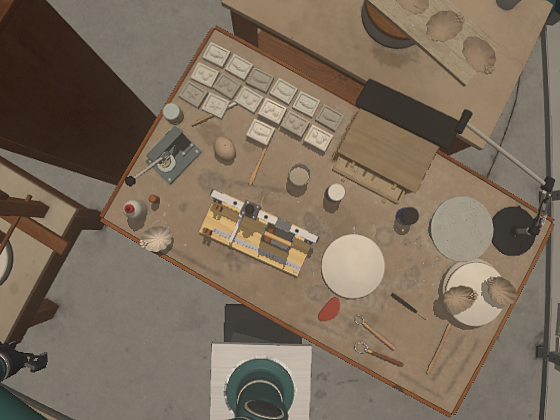

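The scene view shows the gauge around (245,245) and the empty bat at (286,317). In the top view the gauge is at about (258,233), the bat at (353,266), the knob at (251,210) and the tray at about (285,238). I'll zoom in on both.

```bash
python3 - <<'E'
import cv2,numpy as np
a=cv2.imread("pics/top0.png")[180:290,190:400]
b=cv2.imread("pics/scene0.png")[170:290,190:350]
cv2.imwrite("pics/top0c.png",cv2.resize(a,None,fx=3.8,fy=3.8,interpolation=cv2.INTER_CUBIC))
cv2.imwrite("pics/scene0c.png",cv2.resize(b,None,fx=5,fy=5,interpolation=cv2.INTER_CUBIC))
E
```

```text
(no output)
```

View pics/top0c.png

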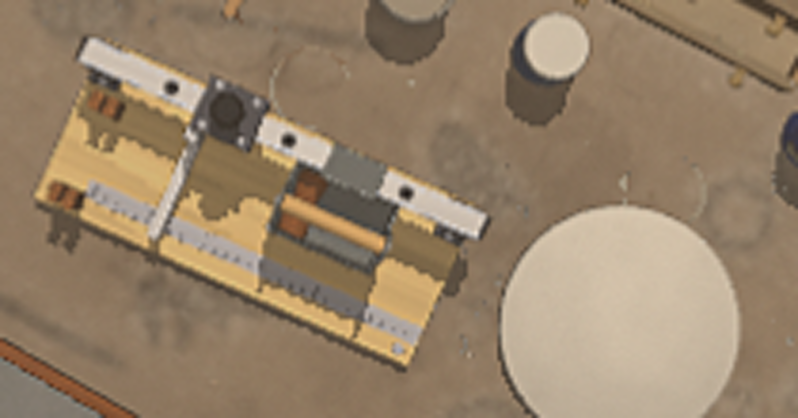

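View pics/scene0c.png

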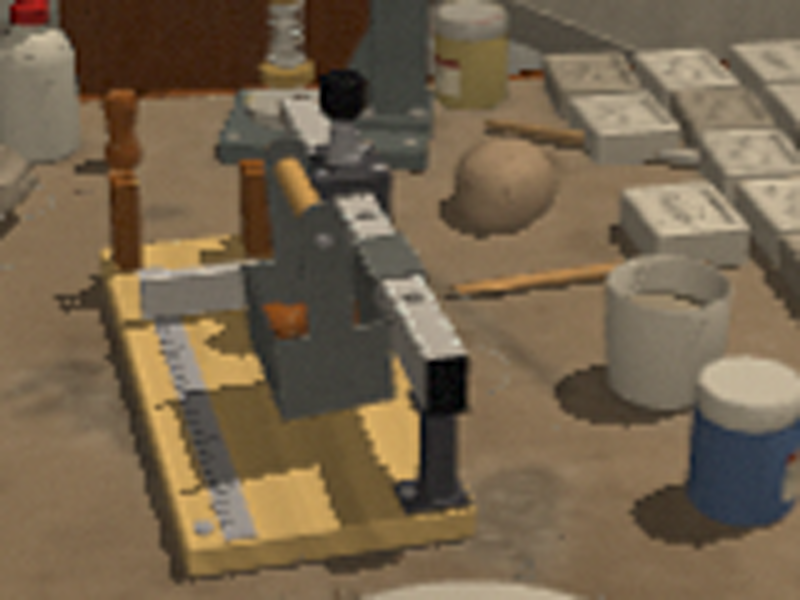

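Top crop: tube holes at (171,88), (288,140) and (405,192), knob at (227,108), handle ends at (285,203) and (383,243). The bat's rim spans x 500–740. Scene crop: knob at (343,95), holes at (366,214) and (412,297), handle bolt at the near ear at (322,240). Next I'll fit the gauge pose and triangulate the handle.

```bash
cat > h.py <<'E'
import cv2,numpy as np
from bench import ctrl
from scipy.optimize import least_squares
np.set_printoptions(precision=2,suppress=True)
C={n:{k:np.array(v,float) for k,v in ctrl.calibration(n).items()} for n in("scene","top")}
def proj(n,P):
    c=C[n];return cv2.projectPoints(np.array(P,float).reshape(-1,3),c["rvec"],c["tvec"],c["camera_matrix"],c["distortion"])[0][:,0]
def atz(n,uv,z):
    c=C[n];p=cv2.undistortPoints(np.array(uv,float).reshape(-1,1,2),c["camera_matrix"],c["distortion"])[:,0]
    R=cv2.Rodrigues(c["rvec"])[0];o=-R.T@c["tvec"].ravel();d=np.c_[p,np.ones(len(p))]@R
    return o+d*((z-o[2])/d[:,2])[:,None]
def tri(t,s):
    f=lambda P:np.r_[(proj("top",P)-t).ravel(),(proj("scene",P)-s).ravel()]
    r=least_squares(f,[500,0,150]);return r.x,r.fun
def T(u,v):return np.array([190+(u+.5)/3.8-.5,180+(v+.5)/3.8-.5])
def S(u,v):return np.array([190+(u+.5)/5-.5,170+(v+.5)/5-.5])
E
cat > fit.py <<'E'
from h import *
G=[("top",T(171,88),(55,95,105)),("top",T(288,140),(55,-5,105)),("top",T(405,192),(55,-105,105)),("top",T(227,108),(55,45,167)),
("scene",S(366,214),(55,-5,105)),("scene",S(412,297),(55,-105,105)),("scene",S(343,97),(55,45,155)),("scene",S(190,548),(-72.5,-170,18)),("scene",S(471,515),(72.5,-170,18))]
def w(p,g):
    c,s=np.cos(p[2]),np.sin(p[2]);return [p[0]+c*g[0]-s*g[1],p[1]+s*g[0]+c*g[1],g[2]]
r=least_squares(lambda p:np.concatenate([proj(n,w(p,g))[0]-u for n,u,g in G]),[500,0,0])
r=min((least_squares(lambda p:np.concatenate([proj(n,w(p,g))[0]-u for n,u,g in G]),[500,0,a]) for a in(-1,-.5,0,.5)),key=lambda r:r.cost)
p=r.x;print("gauge",p,"yaw deg",np.degrees(p[2]));print(r.fun.reshape(-1,2))
print("knob",w(p,(55,45,155)),"next",w(p,(55,-5,105)))
for t,s in(((383,243),(322,240)),((285,203),(287,165))):print("handle end",*tri(T(*t),S(*s)))
E
cat >> fit.py <<'E'
im=cv2.imread("pics/top0.png");m=cv2.inRange(im,(150,170,180),(255,255,255));m[:, :310]=0;m[:225]=0;m[305:]=0;m[:,395:]=0
n,l,st,ce=cv2.connectedComponentsWithStats(m);k=1+np.argmax(st[1:,4]);print("bat",st[k],ce[k],atz("top",ce[k],15))
for nm,uv,z in(("whitejar",(335,191),70),("cup",(298,175),64),("lump",(224,148),40),("chest corner",(345,170),50),("blackjar",(406,214),70)):print(nm,atz("top",uv,z))
E
python3 fit.py
```

```text
gauge [502.38  22.95  -0.4 ] yaw deg -22.75228438152733
[[ 0.23 -0.2 ]
 [ 0.28  0.1 ]
 [ 0.38  0.41]
 [ 0.1   0.43]
 [-0.25 -0.06]
 [-0.14 -0.28]
 [ 0.15 -0.45]
 [-0.99 -0.11]
 [ 1.25 -1.49]]
knob [np.float64(570.5027427262651), np.float64(43.174157248327205), 155] next [np.float64(551.1653562531227), np.float64(-2.935120390650532), 105]
handle end [473.34 -75.44 139.34] [-0.28  0.39  0.41 -0.01]
handle end [502.38  -1.26 145.76] [-0.05  0.08  0.08 -0.  ]
bat [ 322  234   62   63 2981] [352.86 264.77] [[ 410.11 -281.37   15.  ]]
whitejar [[ 636.27 -211.43   70.  ]]
cup [[682.46 -97.71  64.  ]]
lump [[763.39 133.55  40.  ]]
chest corner [[ 704.49 -244.24   50.  ]]
blackjar [[ 572.39 -432.61   70.  ]]
```

Both fits agree to about a pixel: the gauge yaw is −22.75° and the handle centre is near (488,−38,142). Moving in now.

```bash
cat > go.py <<'E'
import sys
from h import *
# usage: go.py x y z [yangle]: shift in tool axes from measured pose
a=list(map(float,sys.argv[1:]));s=ctrl.state();R=np.array(s["tool_rot"]);p=np.array(s["tool_pos"])
d=R.T@(np.array(a[:3])-p);y=np.degrees(np.arctan2(R[1,1],R[0,1]));ya=a[3] if len(a)>3 else -22.75
print("clock %.2f pos %s yang %.2f -> shift %s spin %.3f"%(s["clock"],p.round(1),y,d.round(1),np.radians((y-ya+180)%360-180)))
E
python3 -m creep '[{"x":-32,"y":-23,"z":0,"spin":0.12},{"x":-65,"y":-46,"z":0,"spin":0.24},{"x":-97,"y":-70,"z":0,"spin":0.36},{"x":-130,"y":-93,"z":0,"spin":0.48},{"x":-162,"y":-117,"z":0,"spin":0.6},{"x":-194,"y":-140,"z":0,"spin":0.72},{"x":-227,"y":-163,"z":0,"spin":0.84},{"x":-259,"y":-187,"z":0,"spin":0.96},{"x":-292,"y":-210,"z":0,"spin":1.08},{"x":-324,"y":-233,"z":0,"spin":1.2}]' 50 30
python3 go.py 488 -38.5 215
```

```text
clock: 0.93
tool_pos: [420.5, 318.7, 231.3]
tool_rot: [[-0.107, 0.994, -0.0], [0.994, 0.107, 0.0], [0.0, -0.0, -1.0]]
force: [0.7, 0.8, 0.1]
grip_width: 50.2
gripper_force: 0.0
clock 0.93 pos [420.5 318.7 231.3] yang 6.12 -> shift [-362.4   29.    16.2] spin 0.504
```

```bash
python3 -m creep '[{"x":-38,"y":3,"z":0,"spin":0.06},{"x":-77,"y":6,"z":0,"spin":0.12},{"x":-116,"y":9,"z":0,"spin":0.18},{"x":-155,"y":12,"z":2,"spin":0.24},{"x":-194,"y":15,"z":4,"spin":0.3},{"x":-233,"y":18,"z":6,"spin":0.36},{"x":-272,"y":21,"z":8,"spin":0.42},{"x":-311,"y":25,"z":12,"spin":0.48},{"x":-343,"y":28,"z":16,"spin":0.504},{"x":-362,"y":29,"z":16,"spin":0.504}]'
python3 go.py 488 -38.5 123
python3 - <<'E'
from h import *
t=ctrl.snapshot("top")[190:270,220:350];s=ctrl.snapshot("scene")[150:270,200:320]
cv2.imwrite("pics/a.png",np.hstack([cv2.resize(t,(585,360),interpolation=2)[:, :430],cv2.resize(s,(360,360),interpolation=2)]))
E
```

```text
clock: 1.77
tool_pos: [488.9, -39.9, 214.8]
tool_rot: [[0.386, 0.922, -0.001], [0.922, -0.386, -0.001], [-0.002, 0.0, -1.0]]
force: [-0.8, 0.2, 0.8]
grip_width: 50.1
gripper_force: 0.0
clock 1.77 pos [488.9 -39.9 214.8] yang -22.72 -> shift [ 1.1 -1.4 91.8] spin 0.001
```

View pics/a.png

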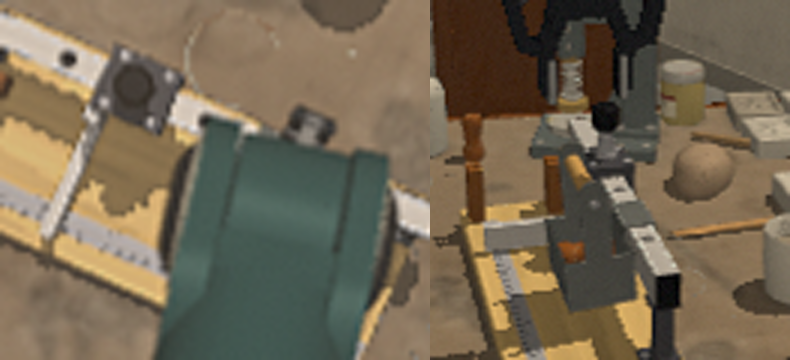

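The top view shows the arm over the tray. In the scene part the two fingers, at about (548,80) and (625,80), straddle the handle at (578,170). I'll descend and close.

```bash
python3 -m creep '[{"x":1,"y":-1,"z":20,"spin":0},{"x":1,"y":-1,"z":45,"spin":0},{"x":1,"y":-1,"z":70,"spin":0},{"x":1,"y":-1,"z":85,"spin":0},{"x":1,"y":-1,"z":92,"spin":0},{"x":1,"y":-1,"z":92,"spin":0}]' 50 30
python3 -m creep '[{"x":0,"y":0,"z":0,"spin":0},{"x":0,"y":0,"z":0,"spin":0},{"x":0,"y":0,"z":0,"spin":0},{"x":0,"y":0,"z":0,"spin":0},{"x":0,"y":0,"z":0,"spin":0},{"x":0,"y":0,"z":0,"spin":0}]' 0 50
```

```text
clock: 2.37
tool_pos: [487.5, -33.7, 121.9]
tool_rot: [[0.38, 0.925, -0.003], [0.925, -0.38, -0.0], [-0.001, -0.003, -1.0]]
force: [-0.5, 0.0, 0.3]
grip_width: 50.2
gripper_force: 0.0
clock: 2.87
tool_pos: [489.6, -34.3, 124.4]
tool_rot: [[0.381, 0.925, 0.002], [0.925, -0.381, 0.001], [0.002, 0.002, -1.0]]
force: [-1.6, 0.1, 7.0]
grip_width: 12.6
gripper_force: 49.0
```

```bash
python3 -m creep '[{"z":-5},{"z":-10},{"z":-16},{"z":-24},{"z":-34},{"z":-46},{"z":-58},{"z":-65},{"z":-70},{"z":-70}]'
python3 go.py 410 -281 190
python3 - <<'E'
from h import *
s=ctrl.snapshot("scene")[130:300,180:350]
cv2.imwrite("pics/b.png",cv2.resize(s,None,fx=3,fy=3,interpolation=2))
E
```

```text
clock 2.87 pos [489.6 -34.3 124.4] yang -22.40 -> shift [-258.3   20.6  -66. ] spin 0.006invalid input at $[0]: expected keys x, y, z, spin
```

View pics/b.png

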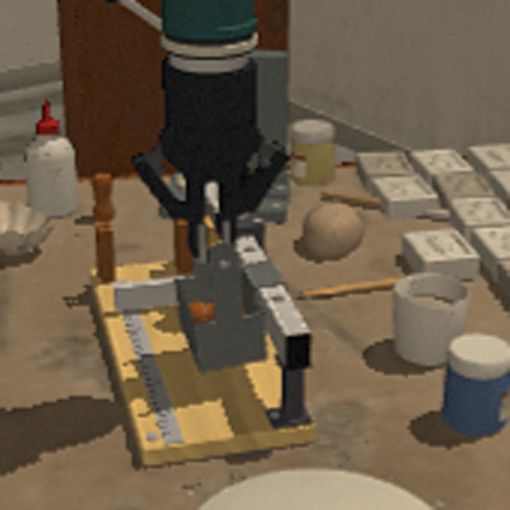

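The last call was refused because every row needs all four keys, so nothing moved. The picture shows the fingers at about (205,235) closed on the handle with the tray still hung. Lifting now.

```bash
python3 -m creep '[{"x":0,"y":0,"z":-5,"spin":0},{"x":0,"y":0,"z":-10,"spin":0},{"x":0,"y":0,"z":-16,"spin":0},{"x":0,"y":0,"z":-24,"spin":0},{"x":0,"y":0,"z":-33,"spin":0},{"x":0,"y":0,"z":-43,"spin":0},{"x":0,"y":0,"z":-53,"spin":0},{"x":0,"y":0,"z":-60,"spin":0},{"x":0,"y":0,"z":-64,"spin":0},{"x":0,"y":0,"z":-64,"spin":0}]'
python3 go.py 410 -281 187
```

```text
clock: 3.75
tool_pos: [489.4, -34.5, 188.5]
tool_rot: [[0.381, 0.925, 0.002], [0.925, -0.381, 0.001], [0.001, 0.002, -1.0]]
force: [1.0, -1.0, -3.4]
grip_width: 12.5
gripper_force: 49.6
clock 3.75 pos [489.4 -34.5 188.5] yang -22.40 -> shift [-258.2   20.5    1.2] spin 0.006
```

```bash
python3 -m creep '[{"x":-4,"y":0,"z":0,"spin":0},{"x":-12,"y":1,"z":0,"spin":0},{"x":-23,"y":2,"z":0,"spin":0},{"x":-36,"y":3,"z":0,"spin":0},{"x":-50,"y":4,"z":0,"spin":0},{"x":-65,"y":5,"z":0,"spin":0},{"x":-80,"y":6,"z":0,"spin":0},{"x":-95,"y":7,"z":0,"spin":0},{"x":-110,"y":9,"z":0,"spin":0},{"x":-125,"y":10,"z":0,"spin":0}]'
python3 -m creep '[{"x":-15,"y":1,"z":0,"spin":0},{"x":-30,"y":2,"z":0,"spin":0},{"x":-45,"y":3,"z":0,"spin":0},{"x":-60,"y":5,"z":0,"spin":0},{"x":-75,"y":6,"z":0,"spin":0},{"x":-90,"y":7,"z":0,"spin":0},{"x":-105,"y":8,"z":0,"spin":0},{"x":-117,"y":9,"z":0,"spin":0},{"x":-126,"y":10,"z":0,"spin":0},{"x":-131,"y":11,"z":0,"spin":0}]'
python3 -m creep '[{"x":0,"y":0,"z":0,"spin":0},{"x":0,"y":0,"z":0,"spin":0},{"x":0,"y":0,"z":15,"spin":0},{"x":0,"y":0,"z":30,"spin":0},{"x":0,"y":0,"z":45,"spin":0},{"x":0,"y":0,"z":55,"spin":0},{"x":0,"y":0,"z":60,"spin":0},{"x":0,"y":0,"z":60,"spin":0}]'
python3 - <<'E'
from h import *
t=ctrl.snapshot("top")[215:325,290:420];s=ctrl.snapshot("scene")[200:360,210:370]
cv2.imwrite("pics/c.png",np.hstack([cv2.resize(t,(390,330),interpolation=2),cv2.resize(s,(400,400),interpolation=2)[:330]]))
E
```

```text
clock: 4.58
tool_pos: [449.2, -155.9, 187.0]
tool_rot: [[0.383, 0.924, -0.001], [0.924, -0.383, -0.0], [-0.001, -0.001, -1.0]]
force: [-0.5, -0.9, -2.9]
grip_width: 12.3
gripper_force: 49.6
clock: 5.42
tool_pos: [409.1, -281.0, 187.1]
tool_rot: [[0.384, 0.923, -0.001], [0.923, -0.384, -0.0], [-0.001, -0.001, -1.0]]
force: [1.0, 0.5, -3.1]
grip_width: 12.1
gripper_force: 49.6
clock: 6.08
tool_pos: [410.2, -278.4, 126.4]
tool_rot: [[0.38, 0.925, -0.002], [0.925, -0.38, 0.001], [0.0, -0.002, -1.0]]
force: [-0.5, -1.4, -2.3]
grip_width: 12.8
gripper_force: 49.5
```

View pics/c.png

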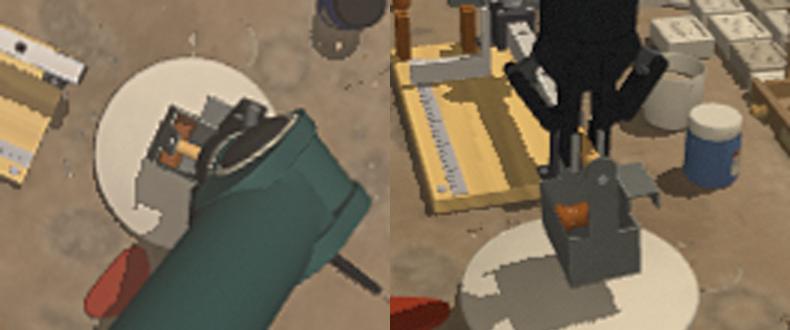

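The tray hangs nearly upright over the bat, its shadow just below it, and sits within the bat's outline. Lowering to contact.

```bash
python3 -m creep '[{"x":0,"y":0,"z":6,"spin":0},{"x":0,"y":0,"z":13,"spin":0},{"x":0,"y":0,"z":19,"spin":0},{"x":0,"y":0,"z":23,"spin":0},{"x":0,"y":0,"z":25,"spin":0},{"x":0,"y":0,"z":25,"spin":0}]'
python3 -m creep '[{"x":0,"y":0,"z":1,"spin":0},{"x":0,"y":0,"z":2,"spin":0},{"x":0,"y":0,"z":3,"spin":0},{"x":0,"y":0,"z":3,"spin":0}]'
python3 -m creep '[{"x":0,"y":0,"z":1,"spin":0},{"x":0,"y":0,"z":2,"spin":0},{"x":0,"y":0,"z":3,"spin":0},{"x":0,"y":0,"z":3,"spin":0}]'
```

```text
clock: 6.68
tool_pos: [410.1, -279.1, 101.7]
tool_rot: [[0.381, 0.924, -0.001], [0.924, -0.381, 0.0], [-0.0, -0.001, -1.0]]
force: [0.4, -0.2, -3.0]
grip_width: 12.4
gripper_force: 49.6
clock: 7.02
tool_pos: [410.5, -279.2, 99.3]
tool_rot: [[0.381, 0.925, 0.0], [0.925, -0.381, 0.0], [0.0, 0.0, -1.0]]
force: [0.7, -0.0, -2.9]
grip_width: 12.4
gripper_force: 49.6
clock: 7.35
tool_pos: [411.1, -279.5, 96.6]
tool_rot: [[0.381, 0.925, 0.001], [0.925, -0.381, -0.001], [-0.0, 0.001, -1.0]]
force: [1.1, 0.5, 0.2]
grip_width: 12.2
gripper_force: 49.9
```

```bash
python3 -m creep '[{"x":0,"y":0,"z":1,"spin":0},{"x":0,"y":0,"z":1.5,"spin":0},{"x":0,"y":0,"z":1.5,"spin":0},{"x":0,"y":0,"z":1.5,"spin":0}]' - 20
```

```text
clock: 7.68
tool_pos: [412.4, -280.1, 96.2]
tool_rot: [[0.381, 0.925, 0.004], [0.925, -0.381, -0.001], [0.0, 0.004, -1.0]]
force: [2.0, 1.0, 7.0]
grip_width: 12.2
gripper_force: 50.7
```

```bash
python3 - <<'E'
from h import *
s=ctrl.snapshot("scene")[200:350,220:370]
cv2.imwrite("pics/d.png",cv2.resize(s,None,fx=4,fy=4,interpolation=2))
E
```

```text
(no output)
```

View pics/d.png

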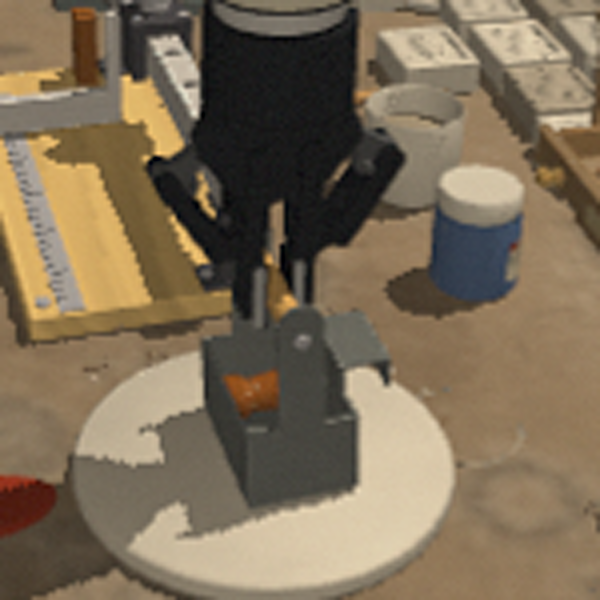

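The tray's underside sits on the bat at about (300,490), upright and near the middle. Letting go and rising.

```bash
python3 -m creep '[{"x":0,"y":0,"z":0,"spin":0},{"x":0,"y":0,"z":0,"spin":0},{"x":0,"y":0,"z":0,"spin":0},{"x":0,"y":0,"z":0,"spin":0},{"x":0,"y":0,"z":-20,"spin":0},{"x":0,"y":0,"z":-50,"spin":0},{"x":0,"y":0,"z":-80,"spin":0},{"x":0,"y":0,"z":-110,"spin":0},{"x":0,"y":0,"z":-120,"spin":0},{"x":0,"y":0,"z":-120,"spin":0}]' 50 30
python3 go.py 570.5 43.2 216
```

```text
clock: 8.57
tool_pos: [411.9, -279.9, 217.0]
tool_rot: [[0.381, 0.925, 0.005], [0.925, -0.381, -0.001], [0.001, 0.005, -1.0]]
force: [0.8, -0.2, -0.9]
grip_width: 50.1
gripper_force: 0.0
clock 8.57 pos [ 411.9 -279.9  217. ] yang -22.40 -> shift [359.2  23.6   1.5] spin 0.006
```

```bash
python3 -m creep '[{"x":25,"y":2,"z":0,"spin":0},{"x":60,"y":4,"z":0,"spin":0},{"x":100,"y":7,"z":0,"spin":0},{"x":140,"y":9,"z":0,"spin":0},{"x":180,"y":12,"z":0,"spin":0},{"x":220,"y":15,"z":0,"spin":0},{"x":260,"y":17,"z":0,"spin":0},{"x":300,"y":20,"z":0,"spin":0},{"x":335,"y":22,"z":0,"spin":0},{"x":359,"y":24,"z":0,"spin":0}]'
python3 -m creep '[{"x":0,"y":0,"z":0,"spin":0},{"x":0,"y":0,"z":0,"spin":0},{"x":0,"y":0,"z":0,"spin":0}]'
python3 go.py 570.5 43.2 136
python3 - <<'E'
from h import *
t=ctrl.snapshot("top")[215:325,290:420];s=ctrl.snapshot("scene")[130:330,200:400]
cv2.imwrite("pics/e.png",np.hstack([cv2.resize(t,(390,330),interpolation=2),cv2.resize(s,(400,400),interpolation=2)[:330]]))
E
```

```text
clock: 9.4
tool_pos: [569.4, 48.0, 212.3]
tool_rot: [[0.377, 0.926, -0.003], [0.926, -0.377, 0.001], [-0.001, -0.003, -1.0]]
force: [0.4, 0.0, 0.3]
grip_width: 49.8
gripper_force: 0.0
clock: 9.65
tool_pos: [568.4, 42.5, 213.1]
tool_rot: [[0.382, 0.924, -0.003], [0.924, -0.382, -0.001], [-0.002, -0.002, -1.0]]
force: [0.2, -0.8, 0.1]
grip_width: 49.7
gripper_force: 0.0
clock 9.65 pos [568.4  42.5 213.1] yang -22.46 -> shift [ 1.6  1.9 77.1] spin 0.005
```

View pics/e.png

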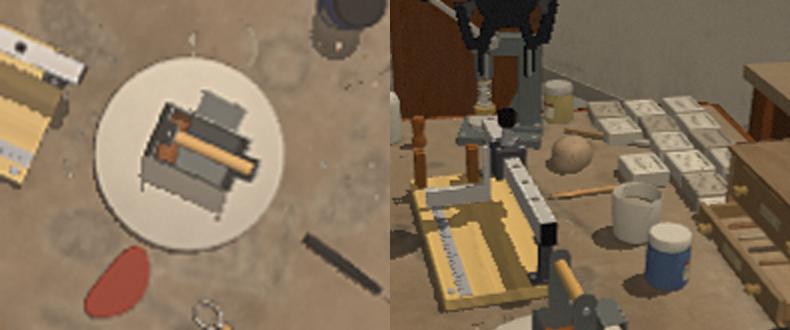

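The tray stands upright, centred on the bat at about (200,150). The fingers, around (510,60), are above the knob at (507,118). Descending and gripping.

```bash
python3 -m creep '[{"x":2,"y":2,"z":15,"spin":0},{"x":2,"y":2,"z":35,"spin":0},{"x":2,"y":2,"z":55,"spin":0},{"x":2,"y":2,"z":70,"spin":0},{"x":2,"y":2,"z":76,"spin":0},{"x":2,"y":2,"z":76,"spin":0},{"x":2,"y":2,"z":76,"spin":0}]'
python3 -m creep '[{"x":0,"y":0,"z":0,"spin":0},{"x":0,"y":0,"z":0,"spin":0},{"x":0,"y":0,"z":0,"spin":0},{"x":0,"y":0,"z":0,"spin":0},{"x":0,"y":0,"z":0,"spin":0},{"x":0,"y":0,"z":0,"spin":0}]' 0 60
```

```text
clock: 10.33
tool_pos: [572.3, 43.8, 139.2]
tool_rot: [[0.382, 0.924, 0.0], [0.924, -0.382, -0.0], [0.0, 0.0, -1.0]]
force: [-0.5, 0.1, -0.1]
grip_width: 49.9
gripper_force: 0.0
clock: 10.83
tool_pos: [571.7, 45.1, 140.1]
tool_rot: [[0.381, 0.925, -0.001], [0.925, -0.381, 0.002], [0.001, -0.001, -1.0]]
force: [-4.1, 1.6, 6.4]
grip_width: 24.0
gripper_force: 58.6
```

```bash
python3 -m creep '[{"x":0,"y":0,"z":-3,"spin":0},{"x":0,"y":0,"z":-6,"spin":0},{"x":0,"y":0,"z":-9,"spin":0},{"x":0,"y":0,"z":-11,"spin":0},{"x":0,"y":0,"z":-13,"spin":0},{"x":0,"y":0,"z":-13,"spin":0},{"x":0,"y":0,"z":-13,"spin":0}]'
```

```text
clock: 11.42
tool_pos: [571.6, 45.1, 151.4]
tool_rot: [[0.381, 0.925, -0.001], [0.925, -0.381, 0.0], [-0.0, -0.001, -1.0]]
force: [-2.0, 2.8, -8.5]
grip_width: 24.4
gripper_force: 59.3
```

```bash
python3 -m creep '[{"x":0,"y":0,"z":-1,"spin":0},{"x":0,"y":0,"z":-2,"spin":0},{"x":-4,"y":0,"z":-2,"spin":0},{"x":-11,"y":0,"z":-2,"spin":0},{"x":-20,"y":0,"z":-2,"spin":0},{"x":-30,"y":0,"z":-2,"spin":0},{"x":-39,"y":0,"z":-2,"spin":0},{"x":-46,"y":0,"z":-2,"spin":0},{"x":-50,"y":0,"z":-2,"spin":0},{"x":-50,"y":0,"z":-2,"spin":0}]'
python3 -m creep '[{"x":0,"y":0,"z":0,"spin":0},{"x":0,"y":0,"z":0,"spin":0},{"x":0,"y":0,"z":0,"spin":0},{"x":0,"y":0,"z":0,"spin":0}]'
python3 go.py 552.3 -1.0 140.1
```

```text
clock: 12.25
tool_pos: [551.4, -4.0, 153.6]
tool_rot: [[0.383, 0.924, -0.002], [0.924, -0.383, -0.001], [-0.002, -0.002, -1.0]]
force: [-5.0, 1.3, -10.2]
grip_width: 24.5
gripper_force: 59.3
clock: 12.58
tool_pos: [551.4, -3.9, 153.3]
tool_rot: [[0.383, 0.924, -0.003], [0.924, -0.383, -0.002], [-0.003, -0.002, -1.0]]
force: [-5.6, 0.4, -9.5]
grip_width: 24.4
gripper_force: 59.3
clock 12.58 pos [551.4  -3.9 153.3] yang -22.50 -> shift [ 3.  -0.3 13.2] spin 0.004
```

```bash
python3 -m creep '[{"x":1.5,"y":0,"z":0,"spin":0},{"x":3,"y":0,"z":0,"spin":0},{"x":3,"y":0,"z":0,"spin":0},{"x":3,"y":0,"z":0,"spin":0}]'
python3 go.py 552.3 -1.0 140.1
```

```text
clock: 12.92
tool_pos: [552.7, -0.8, 153.3]
tool_rot: [[0.382, 0.924, -0.003], [0.924, -0.382, -0.002], [-0.002, -0.002, -1.0]]
force: [-4.5, 0.8, -10.2]
grip_width: 24.2
gripper_force: 59.3
clock 12.92 pos [552.7  -0.8 153.3] yang -22.48 -> shift [-0.3 -0.3 13.2] spin 0.005
```

```bash
python3 -m creep '[{"x":0,"y":0,"z":3,"spin":0},{"x":0,"y":0,"z":6,"spin":0},{"x":0,"y":0,"z":9,"spin":0},{"x":0,"y":0,"z":11,"spin":0},{"x":0,"y":0,"z":13,"spin":0},{"x":0,"y":0,"z":14,"spin":0},{"x":0,"y":0,"z":14,"spin":0},{"x":0,"y":0,"z":14,"spin":0}]'
python3 go.py 552.3 -1.0 140.1
```

```text
clock: 13.58
tool_pos: [552.9, -0.6, 140.2]
tool_rot: [[0.382, 0.924, -0.003], [0.924, -0.382, -0.001], [-0.002, -0.002, -1.0]]
force: [-8.6, 0.8, -2.6]
grip_width: 24.5
gripper_force: 60.4
clock 13.58 pos [552.9  -0.6 140.2] yang -22.48 -> shift [-0.6 -0.4  0.1] spin 0.005
```

```bash
python3 -m creep '[{"x":0,"y":0,"z":1,"spin":0},{"x":0,"y":0,"z":2,"spin":0},{"x":0,"y":0,"z":2.5,"spin":0},{"x":0,"y":0,"z":2.5,"spin":0},{"x":0,"y":0,"z":2.5,"spin":0}]'
python3 - <<'E'
from h import *
t=ctrl.snapshot("top")[190:290,220:390];s=ctrl.snapshot("scene")[160:270,200:310]
cv2.imwrite("pics/f.png",np.hstack([cv2.resize(t,None,fx=2.3,fy=2.3,interpolation=2),np.zeros((230,9,3),np.uint8),cv2.resize(s,(230,230),interpolation=2)]))
cv2.imwrite("pics/f.png",cv2.resize(s,(550,550),interpolation=2))
E
```

```text
clock: 14.0
tool_pos: [553.4, 0.2, 140.1]
tool_rot: [[0.382, 0.924, -0.002], [0.924, -0.382, 0.002], [0.001, -0.002, -1.0]]
force: [-13.4, 3.2, 16.2]
grip_width: 24.2
gripper_force: 62.2
```

View pics/f.png

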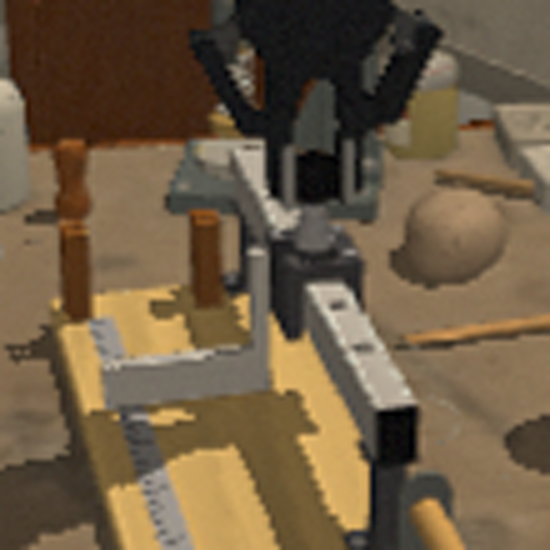

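The knob is held at about (318,175) and the stop sits one hole on, with the two holes at (340,303) and (365,347) still free. A push of 16 N produced no further downward travel, so the pin is home.

```bash
python3 -c "
from bench import ctrl
print(ctrl.finish_job())"
```

```text
the job is handed in; nothing more can be done
None
```

I handed the job in at about 14 s, with no verdict returned: by the last readings and pictures, the tray stands upright near the middle of the bat, and the stop is in the next hole with the pin home and the knob still gripped.

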